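# Fit out the table caddy

## Task

Get the caddy ready for the dinner table: stand the pepper mill, the salt shaker, the square oil bottle and the tea light in the wooden tray, each in the one well that is cut for it, upright and right down on the well's floor. The two spice jars stay on the worktop where they are, and nothing may be knocked over.

Things in the scene. Friction and masses are not known exactly. Their poses are not given: they have to be found in the camera images.
- pepper_mill: Tall turned-wood pepper mill, round, 170 mm high: body up to 58 mm diameter, rounded head of 49 mm diameter between 123 and 159 mm height (it does not turn; grip at about 129 mm, so that the pads bear on both head and body), small steel knob on top. 0.18 kg. Origin: centre of its underside, z up. Once in the tray it can be in the way of the gripper's body at the wells beside it.
- salt_shaker: White salt shaker, round, 44 mm diameter, 90 mm high, with a domed grey cap with holes and no label. 0.1 kg. Origin: centre of its underside, z up. Grip about 55 mm above its underside.
- oil_bottle: Square green glass oil bottle, closed: body 46x46 mm with flat sides up to 84 mm height, round shoulder and neck, wooden stopper of 25 mm diameter, 116 mm high in all. 0.25 kg. Origin: centre of its underside, z up, x and y square to its flat sides. Grip across two flat sides about 75 mm above its underside.
- tea_light: Tea light candle in a round metal cup, 38 mm diameter, 15 mm high, 15 g. Origin: centre of its underside, z up.
- mill_insert: Square light-wood insert 86x86x28 mm in the dark tray; round well of 74 mm diameter, the widest, rim bevelled 4 mm, 22 mm deep (floor at z = 6 mm, dark pad): place of the pepper mill. Origin: centre of its underside, 8 mm above the worktop; z up, x, y along its sides; top at z = 28 mm. The tray holds four inserts two by two, 2 mm apart, in varying order; fixed.
- shaker_insert: Square light-wood insert 86x86x28 mm in the dark tray; round well of 60 mm diameter, 22 mm deep (floor at z = 6 mm, dark pad): place of the salt shaker. Origin: centre of its underside, 8 mm above the worktop; z up, x, y along its sides; top at z = 28 mm. The tray: 196x196 mm outside, rim 30 mm above the worktop, brass bar handles on two sides, 22 mm beyond it.
- bottle_insert: Square light-wood insert 86x86x28 mm in the dark tray; square well of 62x62 mm, parallel to the insert's sides, 22 mm deep (floor at z = 6 mm, dark pad): place of the square oil bottle. Origin: centre of its underside, 8 mm above the worktop; z up, x, y along its sides; top at z = 28 mm.
- candle_insert: Square light-wood insert 86x86x28 mm in the dark tray; shallow round dish of 54 mm diameter, only 5 mm deep (floor at z = 23 mm, dark pad): place of the tea light. Origin: centre of its underside, 8 mm above the worktop; z up, x, y along its sides; top at z = 28 mm. Wall cabinets hang over the back of the worktop, their door handles from x = 0.62 m on, 0.5 m up: keep the wrist short of them.
- spice_b: Spice jar that stays where it is: straight round jar with a picture label and a flat white screw cap, 47 mm diameter, 98 mm high. Much like the salt shaker in size, but straight, labelled and flat-topped. Origin: centre of its underside, z up.
- spice_c: Second spice jar that stays where it is: straight round jar with a picture label and a flat white screw cap, 43 mm diameter, 100 mm high. Origin: centre of its underside, z up.
There are look-alikes about, which are no part of the job. What is meant by the tea_light is not red, and is the smaller of those in its own colour. What is shaped like the pepper_mill but blue is not meant.

How it is judged:
At the end, for the whole second after the job is handed in: Mill, shaker, oil bottle and tea light each stand in their own well: within 12.5 mm of the insert's centre, underside within 4 mm of the well's floor, upright within 0.1 rad, at rest. Both spice jars are upright within 0.1 rad and within 30 mm of where they stood (horizontal distance between pepper_mill and mill_insert below 0.0125 m and z of pepper_mill in the frame of mill_insert between 0.002 and 0.01 m and angle between each of pepper_mill, salt_shaker, oil_bottle, tea_light, spice_b, spice_c's own z axis and vertical below 0.1 rad and linear speed of each of pepper_mill, salt_shaker, oil_bottle, tea_light below 0.02 m/s and horizontal distance between salt_shaker and shaker_insert below 0.0125 m and z of salt_shaker in the frame of shaker_insert between 0.002 and 0.01 m and horizontal distance between oil_bottle and bottle_insert below 0.0125 m and z of oil_bottle in the frame of bottle_insert between 0.002 and 0.01 m and horizontal distance between tea_light and candle_insert below 0.0125 m and z of tea_light in the frame of candle_insert between 0.019 and 0.027 m and distance of each of spice_b, spice_c from where it was at the start of the episode below 0.03 m); the robot touches nothing.
It fails at once if a spice jar is moved more than 30 mm (distance of any of spice_b, spice_c from where it was at the start of the episode above 0.03 m).
It fails at once if one of the set or a spice jar is knocked over (tilted more than 0.6 rad) (angle between any of pepper_mill, salt_shaker, tea_light, oil_bottle, spice_b, spice_c's own z axis and vertical above 0.6 rad).
It also fails if it takes over 126 s, if anything falls off the work surface, if the arm or the gripper's body presses on something with over 40 N, if the wrist force passes 120 N, or if a joint passes its speed limit or range.

## Robot

A 6-joint arm with a two-finger parallel gripper is mounted at the origin on a cart in front of the work surface, level with it; the furniture and walls round the work are solid. World frame = base frame: x ahead of the robot, y to its left, z up, the work surface at z = 0. Lengths are in m, angles in rad, forces in N, time in s.
With the tool pointing down it reaches from about 0.325 to 0.875 m from the base axis. Payload 4.4 kg.
Tool frame: the origin (TCP) lies on the centre line of the jaws, within the pads' length; the fingertips stand 25 mm ahead of it and the grasp point (between the pads) lies 6 mm ahead of it; z points along the fingers, y is the direction in which the jaws open and shut (so a half turn about z gives the same grasp; the last joint's range is limited). The gripper opens to 85 mm and grips with 20 to 120 N. Pads are 22 mm wide; open, the fingers measure 114 mm over their backs; the gripper's body (76 mm by 85 mm) begins 54 mm behind the grasp point. The pads swing forward as they close: fully open they stand 13 mm farther back than shut.
Start: joints at [-0.15, 0.207, 1.542, -0, 1.393, -0.15], TCP at [0.575, -0, 0.256] pointing down, gripper open.
Joint ranges: [-2.73, 2.73], [-0.86, 2.22], [0.23, 2.46], [-1.11, 4.25], [0.08, 2.63], [-2.82, 2.82]. Speed limits (rad/s): [2.79, 2.79, 3.14, 3.14, 3.14, 3.14].

## Interface

Orientations are given as a rotation vector (axis times angle).
In Python, from rig import sense, read_camera, camera_info, sign_off gives the robot as it stands.
- The arm moves only by the tool apply_moves, never from a script. Its argument "targets" is a list of rows, each an object of numbers: "x", "y", "z": the shift along the tool's x, y, z in mm; "ax", "ay", "az": the turn, a rotation vector about the tool's x, y, z in rad; "grip": the finger opening in mm, from 0 to 85.4. A call has 1 to 5 rows; each row shifts and turns the commanded pose from where the row before left it, along the tool's axes as they then stand; what a row does not reach is not made up. A row lasts 1/8 s, in which the tool goes at most 62.5 mm and 10.7 degrees, less where a joint would pass 70% of its speed; a pose out of reach is approached as far as the arm can. A call with a gripper value outside its range is refused whole. The fingers move at their own pace and stop on an object; "force" is the grip in N (left out, the last holds). Time passes only in rows, so rows that do not move let the fingers close. It gives the time, the measured TCP pose, the force and the opening at its end, in the units of the state.
- sense(): the state, without advancing time (a new reading comes with each control period).
- read_camera(name): name is "scene" or "side" or "wrist"; returns the picture (420x560x3 uint8, red, green, blue); there is no depth.
- camera_info(name): a dict with "intrinsics" (3x3 intrinsics, pixels), "cam_to_world" (4x4, takes a point from camera to world coordinates); the wrist camera has in their place "mount" (4x4, takes a point from camera to tool coordinates, whose origin is the TCP and whose axes are the flange's). Camera axes: x right, y down, z forward; pixel columns grow to the right and rows downward; lengths in m; the calibration is good to about 2 mm. A picture is of the moment at which its call begins: read the wrist's pose just before it. camera_info takes no time and is no camera call.
- sign_off(): hands the job in, once; it reports no verdict.
The state is a dict: "clock": time; "joint_positions": joint angles; "dq": joint speeds; "joint_torque": joint torques, N m; "position": TCP position; "eef_rot": TCP orientation; "ft_force": force on the tool from outside, world axes, zero at the start; "moment": the same for the moment, N m; "width": opening from 0.0 (shut) to 1.0 (fully open).
Only numpy, scipy, OpenCV 4.12 (cv2) and the standard library are available. Lean on these libraries where they do the work, as an engineer would, in place of code of your own. Each camera call takes 0.05 s, during which the arm holds its last target. There are 200 camera calls.

## Working session

There is one attempt and no reset: what is moved stays moved. The work goes in short steps, Python scripts to look and compute and a tool call to move; the robot and the scene stay as the last step left them, time stands still between calls to the robot, and variables do not carry over. Pictures are saved under pics/ and viewed, about 12 in all and at most 16, crops included, and the job is handed in when it is done.

Besides the shell and the picture viewer there is one more tool, called after "Call:" as name(argument=value, ...), one argument or row to a line, values as JSON. apply_moves: Moves the arm, as the interface text tells. Its arguments: {"type":"object","properties":{"targets":{"type":"array","items":{"type":"object","properties":{"x":{"type":"number"},"y":{"type":"number"},"z":{"type":"number"},"ax":{"type":"number"},"ay":{"type":"number"},"az":{"type":"number"},"grip":{"type":"number"}}}},"force":{"type":"number"}},"required":["targets"]}

```bash
mkdir -p pics
cat > h.py <<'E'
import numpy as np, cv2
from scipy.spatial.transform import Rotation as R
from rig import sense, read_camera, camera_info, sign_off
def cam(name,s=None):
    i=camera_info(name); K=np.array(i["intrinsics"])
    if name!="wrist": return K,np.array(i["cam_to_world"])
    s=s or sense(); T=np.eye(4); T[:3,:3]=R.from_rotvec(s["eef_rot"]).as_matrix(); T[:3,3]=s["position"]
    return K,T@np.array(i["mount"])
def ray(KT,uv):
    K,T=KT; d=T[:3,:3]@np.linalg.inv(K)@np.array([uv[0],uv[1],1.]); return T[:3,3],d/np.linalg.norm(d)
def onz(KT,uv,z):
    o,d=ray(KT,uv); return o+d*(z-o[2])/d[2]
def tri(a,b):
    A=np.zeros((3,3));v=np.zeros(3)
    for o,d in(a,b):
        P=np.eye(3)-np.outer(d,d);A+=P;v+=P@o
    return np.linalg.solve(A,v)
def proj(KT,p):
    K,T=KT; q=np.linalg.inv(T)@np.append(p,1); q=K@q[:3]; return q[:2]/q[2]
def save(name,im): cv2.imwrite("pics/"+name,im[:,:,::-1])
E
python3 - <<'E'
from h import *
np.set_printoptions(precision=4,suppress=True)
s=sense();print(s)
for n in("scene","side","wrist"):
    K,T=cam(n,s);print(n,K.tolist(),T)
    im=read_camera(n);save(n+"0.png",im);np.save(n+"0.npy",im)
print(camera_info("wrist"))
E
```

```text
{'clock': 0.0, 'joint_positions': array([-0.1505,  0.2074,  1.543 , -0.    ,  1.3935, -0.1505]), 'dq': array([ 0.0007, -0.0003, -0.0002, -0.0012, -0.0007,  0.0001]), 'joint_torque': array([  0.0004, -38.3034, -29.1595,  -0.0002,   0.0106,   0.0001]), 'position': array([0.5743, 0.0001, 0.2551]), 'eef_rot': array([-2.2201, -2.2201,  0.0022]), 'ft_force': array([ 0.7696, -0.3814, -0.4038]), 'moment': array([-0.0029,  0.0011,  0.0395]), 'width': 1.0005073791323902}
scene [[423.8053805517986, 0.0, 288.3768628141363], [0.0, 423.8053805517986, 206.3471957095035], [0.0, 0.0, 1.0]] [[ 0.6003 -0.5686  0.5624 -0.2404]
 [-0.7998 -0.4286  0.4204 -0.602 ]
 [ 0.002  -0.7021 -0.712   0.9945]
 [ 0.      0.      0.      1.    ]]
side [[418.12725897425605, 0.0, 279.3970944997592], [0.0, 418.12725897425605, 208.07225200802526], [0.0, 0.0, 1.0]] [[ 0.9983 -0.029   0.0512  0.4088]
 [-0.0586 -0.4082  0.911  -1.2521]
 [-0.0055 -0.9124 -0.4092  0.5848]
 [ 0.      0.      0.      1.    ]]
wrist [[294.1564860624475, 0.0, 278.6323552780097], [0.0, 294.1564860624475, 207.22497757007565], [0.0, 0.0, 1.0]] [[ 1.      0.0008 -0.0009  0.575 ]
 [ 0.0004 -0.9524 -0.305   0.0789]
 [-0.0011  0.305  -0.9524  0.3729]
 [ 0.      0.      0.      1.    ]]
{'intrinsics': array([[294.1565,   0.    , 278.6324],
       [  0.    , 294.1565, 207.225 ],
       [  0.    ,   0.    ,   1.    ]]), 'mount': array([[ 0.0004, -0.9523, -0.3053,  0.0788],
       [ 1.    ,  0.0001,  0.0013,  0.0004],
       [-0.0012, -0.3053,  0.9523, -0.1177],
       [ 0.    ,  0.    ,  0.    ,  1.    ]])}
```

View pics/scene0.png

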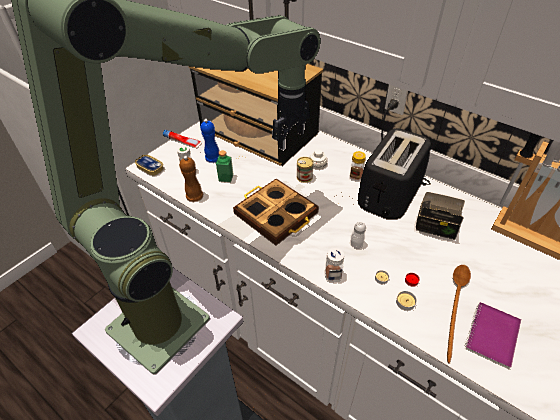

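View pics/side0.png

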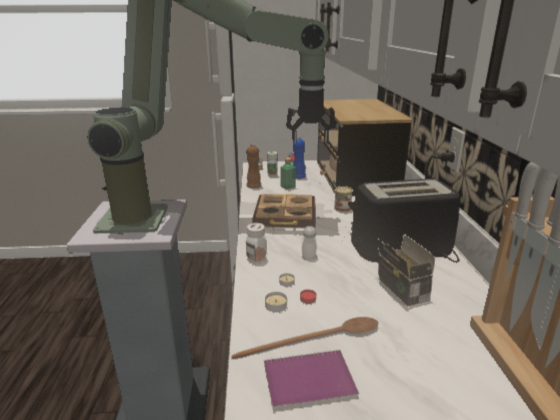

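View pics/wrist0.png

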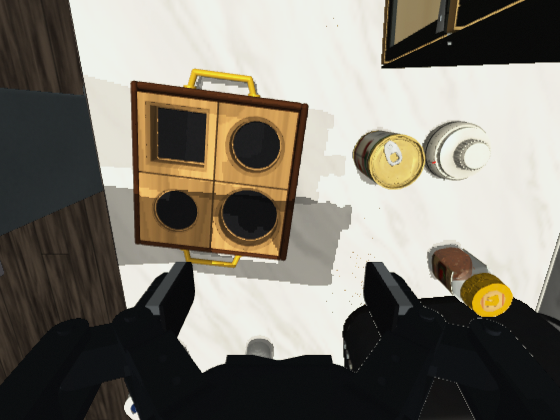

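Run:
```python
from h import *
w=np.load("wrist0.npy");s=np.load("scene0.npy");d=np.load("side0.npy")
a=cv2.resize(w[60:280,120:320],None,fx=2.7,fy=2.7,interpolation=3)
save("c1.png",a)
b=cv2.resize(s[110:220,150:260],None,fx=3.6,fy=3.6,interpolation=3)
c=cv2.resize(s[210:320,315:425],None,fx=3.6,fy=3.6,interpolation=3)
save("c2.png",np.hstack([b,c]))
b=cv2.resize(d[135:200,235:325],None,fx=4.4,fy=4.4,interpolation=3)
c=cv2.resize(d[220:315,240:330],None,fx=4.4,fy=4.4,interpolation=3)
b=np.vstack([b,np.zeros((c.shape[0]-b.shape[0],b.shape[1],3),np.uint8)])
save("c3.png",np.hstack([b,c]))
```

```text
(no output)
```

View pics/c1.png

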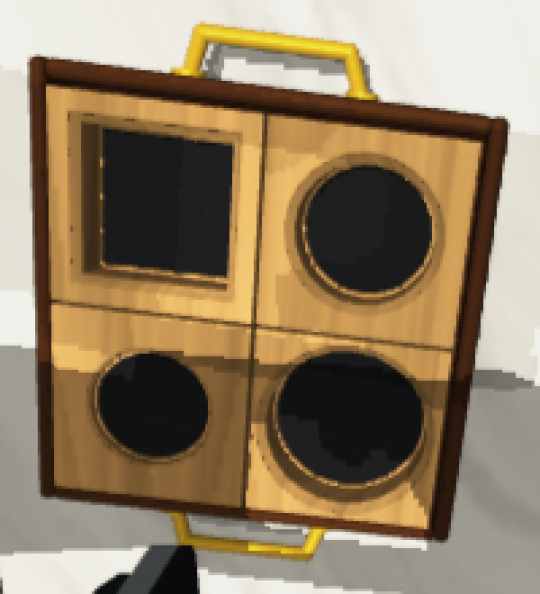

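View pics/c2.png

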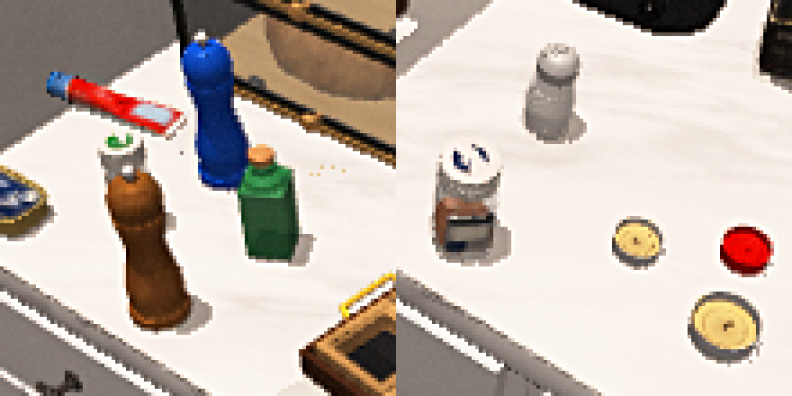

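View pics/c3.png

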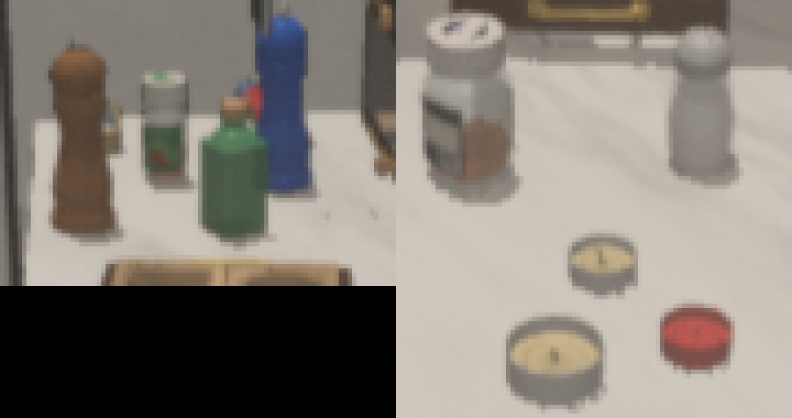

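Run:
```python
from h import *
np.set_printoptions(precision=4,suppress=True)
S=cam("scene");D=cam("side");W=cam("wrist")
P=dict(mill=((185.6,157.8),(252,144.5)),bottle=((222.5,152.2),(288.6,158)),salt=((360,223.3),(309.8,226.4)),tea=((381.9,276.9),(287,278.6)),spb=((335.6,255.3),(255.9,227.3)),spc=((183.9,149.2),(272.3,152.5)),blue=((205.6,120.6),(300.5,137.7)))
for k,(a,b) in P.items():
    p=tri(ray(S,a),ray(D,b)); print(k,p,"reproj",proj(S,p)-a,proj(D,p)-b)
q=[onz(W,(120+x/2.7,60+y/2.7),.03)[:2] for x,y in((35,58),(507,122),(445,540),(42,495))]
q=np.array(q);print(q,q.mean(0),[np.linalg.norm(q[i]-q[i-1]) for i in range(4)])
e=q[1]-q[0]+q[2]-q[3];print("yaw",np.arctan2(e[1],e[0]))
print("well ctrs",[onz(W,(120+x/2.7,60+y/2.7),z) for x,y,z in((155,203,.014),(368,229,.014),(152,404,.031),(348,417,.014))])
```

```text
mill [0.3934 0.2702 0.1637] reproj [ 0.0169 -0.0747] [-0.0407  0.0491]
bottle [0.5277 0.2469 0.1143] reproj [ 0.1161 -0.4812] [-0.2805  0.3427]
salt [ 0.5435 -0.2743  0.0901] reproj [ 0.0073 -0.0338] [-0.0253  0.0283]
tea [ 0.4736 -0.3967  0.011 ] reproj [ 0.0565 -0.4243] [-0.3414  0.354 ]
spb [ 0.4009 -0.2815  0.0949] reproj [ 0.0988 -0.5892] [-0.4282  0.4434]
spc [0.4727 0.3779 0.0986] reproj [ 0.0489 -0.2134] [-0.1181  0.1437]
blue [0.5848 0.3738 0.1572] reproj [ 0.1406 -0.5679] [-0.3128  0.4043]
[[ 0.418   0.1112]
 [ 0.6071  0.0871]
 [ 0.5831 -0.1031]
 [ 0.3925 -0.0795]] [0.5002 0.0039] [np.float64(0.19234413114639276), np.float64(0.190641430419129), np.float64(0.19165603934502), np.float64(0.19197048733755256)]
yaw -0.12476512768081938
well ctrs [array([0.4546, 0.0537, 0.014 ]), array([0.5481, 0.0425, 0.014 ]), array([ 0.4497, -0.0339,  0.031 ]), array([ 0.5366, -0.046 ,  0.014 ])]
```

Call:
apply_moves(
  targets=[
    {"x":-57,"y":-14,"z":8},
    {"x":-57,"y":-14,"z":8},
    {"x":-57,"y":-14,"z":8},
    {"x":-57,"y":-14,"z":8},
    {"x":-57,"y":-14,"z":8},
  ],
)

```text
invalid input at $.targets[0]: expected keys x, y, z, ax, ay, az, grip
```

Call:
apply_moves(
  targets=[
    {"x":-57,"y":-15,"z":8},
    {"x":-54,"y":-15,"z":8},
    {},
    {},
  ],
)

```text
invalid input at $.targets[0]: expected keys x, y, z, ax, ay, az, grip
```

```bash
cat >> h.py <<'E'
def togo(p,yaw=0,s=None):
    "tool-frame shift (mm) to world TCP p, and az to reach world yaw (0 = jaws along x)"
    s=s or sense(); M=R.from_rotvec(s["eef_rot"]).as_matrix()
    y=np.arctan2(M[1,1],M[0,1]); a=-(yaw-y); a=(a+np.pi/2)%np.pi-np.pi/2
    return (M.T@(np.array(p)-s["position"])*1000).round(1), round(a,3), "yaw now",round(y,3)
E
python3 - <<'E'
from h import *
s=sense();print(s["clock"],s["position"],s["eef_rot"])
W=cam("wrist",s);im=read_camera("wrist");save("w1.png",im);np.save("w1.npy",im)
print(proj(W,(.4736,-.3967,.012)),proj(W,(.5435,-.2743,.09)))
E
```

```text
0.15 [5.74478744e-01 6.32959865e-05 2.55377948e-01] [-2.22048158e+00 -2.22042382e+00  1.60430962e-03]
[217.55204216 413.35150762] [253.97701222 402.04761966]
```

View pics/w1.png

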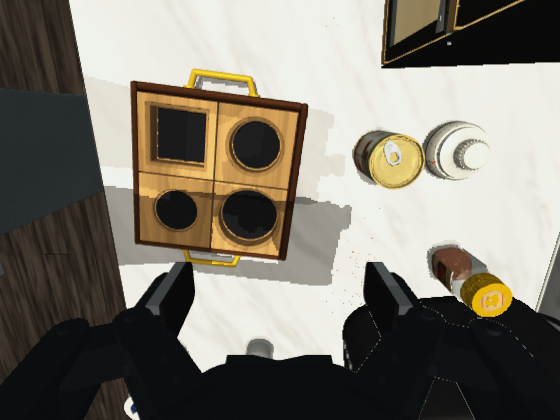

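Call:
apply_moves(
  targets=[
    {"x":-57,"y":-14,"z":8,"ax":0,"ay":0,"az":0,"grip":85},
    {"x":-57,"y":-14,"z":8,"ax":0,"ay":0,"az":0,"grip":85},
    {"x":-57,"y":-14,"z":8,"ax":0,"ay":0,"az":0,"grip":85},
    {"x":-57,"y":-14,"z":8,"ax":0,"ay":0,"az":0,"grip":85},
    {"x":-57,"y":-14,"z":8,"ax":0,"ay":0,"az":0,"grip":85},
  ],
  force=30,
)

```text
clock: 0.82
position: [0.5043, -0.2867, 0.2159]
eef_rot: [2.221, 2.221, 0.0]
ft_force: [-0.0, -0.7, 0.7]
width: 0.994
```

Call:
apply_moves(
  targets=[
    {"x":-57,"y":-15,"z":8,"ax":0,"ay":0,"az":0,"grip":85},
    {"x":-54,"y":-15,"z":8,"ax":0,"ay":0,"az":0,"grip":85},
    {"x":0,"y":0,"z":0,"ax":0,"ay":0,"az":0,"grip":85},
    {"x":0,"y":0,"z":0,"ax":0,"ay":0,"az":0,"grip":85},
  ],
)

```text
clock: 1.32
position: [0.4748, -0.3956, 0.1998]
eef_rot: [-2.221, -2.22, -0.001]
ft_force: [0.4, 0.9, 0.1]
width: 0.997
```

Run:
```python
from h import *
s=sense();print(s["clock"],s["position"],s["eef_rot"])
W=cam("wrist",s);im=read_camera("wrist");save("w2.png",im);np.save("w2.npy",im)
print(proj(W,(.4736,-.3967,.012)))
```

```text
1.325 [ 0.47481644 -0.39559054  0.199818  ] [-2.22124864e+00 -2.21980684e+00 -1.09739209e-03]
[276.78228502 191.46075396]
```

View pics/w2.png

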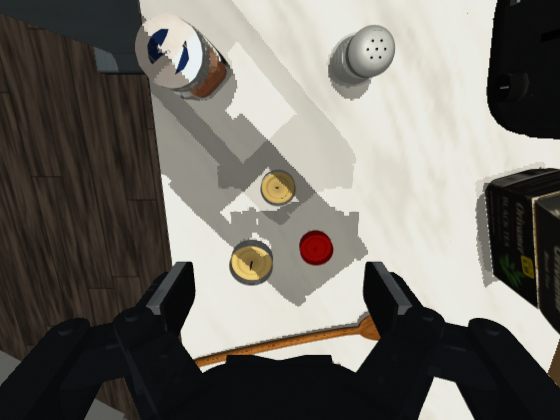

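Run:
```python
from h import *
W=cam("wrist");
print("tea",onz(W,(278,187.5),.012),"tri",tri(ray(W,(278,187.5)),ray(cam("scene"),(381.9,276.9))),"salt",onz(W,(376,46),.09))
t=onz(W,(278,187.5),.012);print(togo((t[0],t[1],.030)))
```

```text
tea [ 0.47535265 -0.3918656   0.012     ] tri [ 0.47601888 -0.39485183  0.00451993] salt [ 0.5432333  -0.27184047  0.09      ]
(array([  2.9,   0.2, 170.1]), np.float64(0.001), 'yaw now', np.float64(0.001))
```

Call:
apply_moves(
  targets=[
    {"x":2.5,"y":0.5,"z":50,"ax":0,"ay":0,"az":0,"grip":75},
    {"x":0,"y":0,"z":50,"ax":0,"ay":0,"az":0,"grip":65},
    {"x":0,"y":0,"z":45,"ax":0,"ay":0,"az":0,"grip":60},
    {"x":0,"y":0,"z":24,"ax":0,"ay":0,"az":0,"grip":60},
    {"x":0,"y":0,"z":0,"ax":0,"ay":0,"az":0,"grip":45},
  ],
)

```text
clock: 2.0
position: [0.4748, -0.3902, 0.0291]
eef_rot: [-2.215, -2.22, -0.001]
ft_force: [0.2, 0.4, -0.8]
width: 0.53
```

Call:
apply_moves(
  targets=[
    {"x":0,"y":0,"z":0,"ax":0,"ay":0,"az":0,"grip":30},
    {"x":0,"y":0,"z":0,"ax":0,"ay":0,"az":0,"grip":30},
    {"x":0,"y":0,"z":0,"ax":0,"ay":0,"az":0,"grip":30},
    {"x":0,"y":0,"z":0,"ax":0,"ay":0,"az":0,"grip":30},
  ],
  force=25,
)

```text
clock: 2.5
position: [0.4758, -0.3939, 0.0321]
eef_rot: [2.221, 2.22, -0.0]
ft_force: [-0.4, 0.4, 0.1]
width: 0.417
```

Run:
```python
from h import *
im=read_camera("side");w=read_camera("wrist")
save("t1.png",np.hstack([cv2.resize(im[230:315,240:330],(400,378),interpolation=3),cv2.resize(w[120:320,140:420],(400,378))]))
print(sense()["position"],sense()["width"]*85.4)
```

```text
[ 0.47558813 -0.39372805  0.03164938] 35.873076082693906
```

View pics/t1.png

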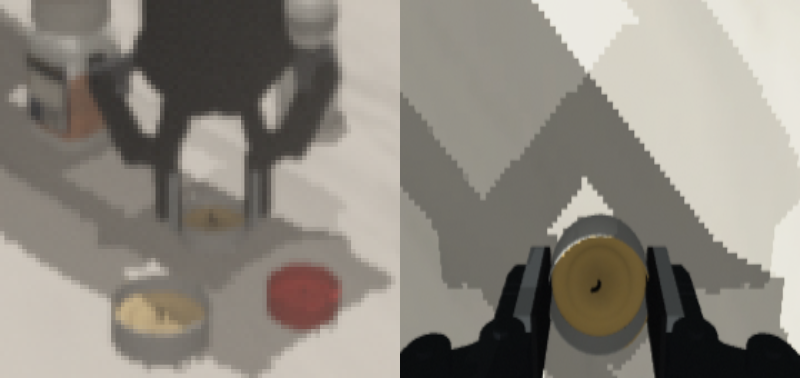

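Call:
apply_moves(
  targets=[
    {"x":0,"y":0,"z":-40,"ax":0,"ay":0,"az":0,"grip":30},
    {"x":0,"y":0,"z":-55,"ax":0,"ay":0,"az":0,"grip":30},
    {"x":25,"y":0,"z":-40,"ax":0,"ay":0,"az":0,"grip":30},
    {"x":55,"y":-5,"z":0,"ax":0,"ay":0,"az":0,"grip":30},
    {"x":60,"y":-5,"z":0,"ax":0,"ay":0,"az":0,"grip":30},
  ],
)

```text
clock: 3.22
position: [0.4657, -0.253, 0.1674]
eef_rot: [2.222, 2.218, 0.001]
ft_force: [-0.0, 0.4, -0.3]
width: 0.423
```

Call:
apply_moves(
  targets=[
    {"x":60,"y":-5,"z":0,"ax":0,"ay":0,"az":0,"grip":30},
    {"x":60,"y":-5,"z":0,"ax":0,"ay":0,"az":0,"grip":30},
    {"x":60,"y":-5,"z":0,"ax":0,"ay":0,"az":0,"grip":30},
    {"x":0,"y":0,"z":0,"ax":0,"ay":0,"az":0,"grip":30},
    {"x":0,"y":0,"z":0,"ax":0,"ay":0,"az":0,"grip":30},
  ],
)

```text
clock: 3.85
position: [0.4508, -0.0738, 0.1666]
eef_rot: [2.22, 2.222, -0.0]
ft_force: [0.3, 0.1, 0.1]
width: 0.421
```

Run:
```python
from h import *
s=sense();print(s["clock"],s["position"],s["eef_rot"],s["width"])
W=cam("wrist",s);im=read_camera("wrist");save("w3.png",cv2.resize(im[0:340,60:460],(800,680))[:600]);np.save("w3.npy",im)
for p in((.4621,.0530),(.5493,.0421),(.4511,-.0342),(.5384,-.0452)): print(proj(W,p+(.036,)))
```

```text
3.85 [ 0.45080711 -0.07377298  0.1665711 ] [ 2.21964767e+00  2.22156940e+00 -8.57188132e-05] 0.42082339258540247
[292.66646469  45.98567688]
[406.30393579  62.14205595]
[277.99681028 161.60432882]
[379.91471426 174.54139064]
```

View pics/w3.png

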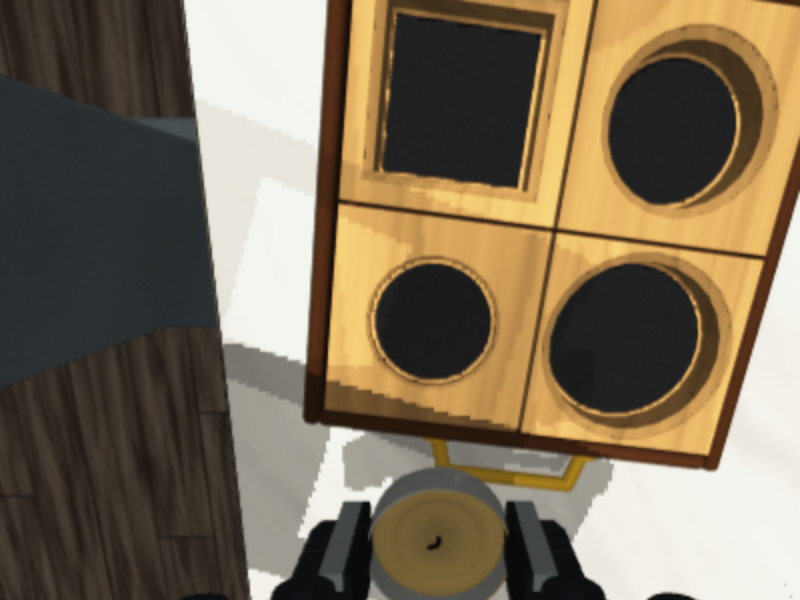

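Call:
apply_moves(
  targets=[
    {"x":40.5,"y":-1,"z":0,"ax":0,"ay":0,"az":0,"grip":30},
    {"x":0,"y":0,"z":45,"ax":0,"ay":0,"az":0,"grip":30},
    {"x":0,"y":0,"z":38,"ax":0,"ay":0,"az":0,"grip":30},
    {"x":0,"y":0,"z":20,"ax":0,"ay":0,"az":0,"grip":30},
    {"x":0,"y":0,"z":0,"ax":0,"ay":0,"az":0,"grip":30},
  ],
)

```text
clock: 4.53
position: [0.4492, -0.0345, 0.062]
eef_rot: [-2.223, -2.217, 0.002]
ft_force: [-0.9, 0.5, 1.3]
width: 0.42
```

Call:
apply_moves(
  targets=[
    {"x":0,"y":0,"z":0,"ax":0,"ay":0,"az":0,"grip":30},
    {"x":0,"y":0,"z":0,"ax":0,"ay":0,"az":0,"grip":30},
    {"x":0,"y":0,"z":0,"ax":0,"ay":0,"az":0,"grip":42},
    {"x":0,"y":0,"z":0,"ax":0,"ay":0,"az":0,"grip":48},
    {"x":0,"y":0,"z":0,"ax":0,"ay":0,"az":0,"grip":52},
  ],
)

```text
clock: 5.15
position: [0.4496, -0.033, 0.0635]
eef_rot: [2.221, 2.221, 0.0]
ft_force: [-0.2, 0.3, 0.5]
width: 0.605
```

Call:
apply_moves(
  targets=[
    {"x":0,"y":0,"z":-10,"ax":0,"ay":0,"az":0,"grip":60},
    {"x":0,"y":0,"z":-40,"ax":0,"ay":0,"az":0,"grip":80},
    {"x":-30,"y":15,"z":-50,"ax":0,"ay":0,"az":0,"grip":85},
    {"x":-50,"y":20,"z":-25,"ax":0,"ay":0,"az":0,"grip":85},
    {"x":-60,"y":15,"z":0,"ax":0,"ay":0,"az":0,"grip":85},
  ],
)

```text
clock: 5.78
position: [0.5024, -0.1749, 0.1929]
eef_rot: [2.213, 2.218, 0.005]
ft_force: [1.2, 0.1, -0.4]
width: 0.994
```

Run:
```python
from h import *
s=sense();print(s["clock"],s["position"],s["eef_rot"],s["width"])
W=cam("wrist",s);im=read_camera("wrist");np.save("w4.npy",im);b=read_camera("scene");
save("w4.png",np.hstack([cv2.resize(im,(480,360)),cv2.resize(b[160:250,225:325],(320,360),interpolation=3)]))
print(proj(W,(.4497,-.0333,.045)),proj(cam("scene"),(.4497,-.0333,.045)),togo((.5435,-.273,.2)))
```

```text
5.775 [ 0.50244544 -0.17485302  0.19286381] [2.21319267 2.21806997 0.00455204] 0.9942587522094412
[209.92362466  28.69972417] [274.55153146 216.29177568] (array([-94. ,  42.3,  -8.6]), np.float64(-0.005), 'yaw now', np.float64(-0.005))
```

View pics/w4.png

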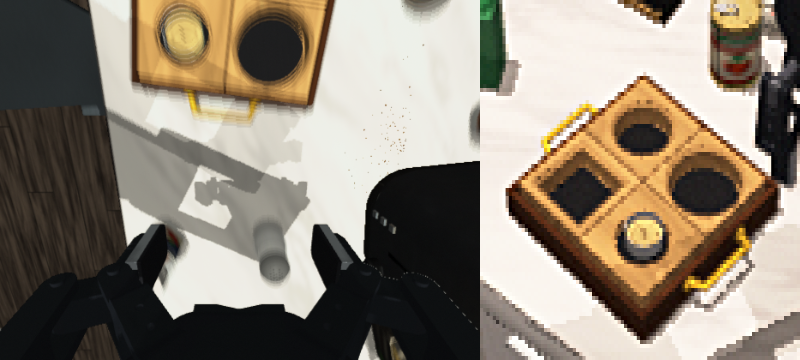

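Call:
apply_moves(
  targets=[
    {"x":-50,"y":22,"z":0,"ax":0,"ay":0,"az":0,"grip":85},
    {"x":-49,"y":21.5,"z":0,"ax":0,"ay":0,"az":0,"grip":85},
    {"x":0,"y":0,"z":0,"ax":0,"ay":0,"az":0,"grip":85},
    {"x":0,"y":0,"z":0,"ax":0,"ay":0,"az":0,"grip":85},
  ],
)

```text
clock: 6.38
position: [0.5424, -0.271, 0.1879]
eef_rot: [-2.22, -2.22, -0.0]
ft_force: [0.9, -0.7, -0.1]
width: 0.994
```

Run:
```python
from h import *
s=sense();print(s["clock"],s["position"],s["eef_rot"],s["width"])
W=cam("wrist",s);im=read_camera("wrist");np.save("w5.npy",im)
p=np.round(proj(W,(.5435,-.2725,.085))).astype(int);print(p)
c=im[max(p[1]-70,0):p[1]+70,p[0]-70:p[0]+70];print(max(p[1]-70,0),p[0]-70)
save("w5.png",cv2.resize(c,(560,int(560*c.shape[0]/140)),interpolation=3))
```

```text
6.375 [ 0.54243362 -0.27104093  0.18793475] [-2.22013800e+00 -2.21995509e+00 -2.58270204e-04] 0.994060382264659
[279 219]
149 209
```

View pics/w5.png

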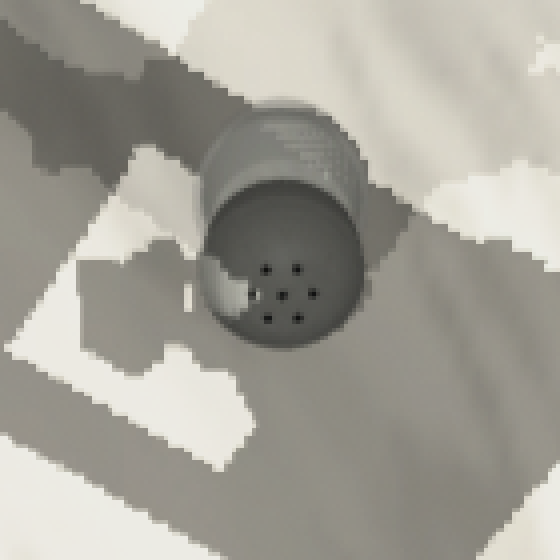

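Call:
apply_moves(
  targets=[
    {"x":-1,"y":0.5,"z":45,"ax":0,"ay":0,"az":0,"grip":85},
    {"x":0,"y":0,"z":45,"ax":0,"ay":0,"az":0,"grip":75},
    {"x":0,"y":0,"z":36,"ax":0,"ay":0,"az":0,"grip":65},
    {"x":0,"y":0,"z":0,"ax":0,"ay":0,"az":0,"grip":55},
    {"x":0,"y":0,"z":0,"ax":0,"ay":0,"az":0,"grip":35},
  ],
)

```text
clock: 7.05
position: [0.5442, -0.2727, 0.064]
eef_rot: [2.219, 2.221, 0.001]
ft_force: [0.8, 0.9, 1.7]
width: 0.447
```

Call:
apply_moves(
  targets=[
    {"x":0,"y":0,"z":0,"ax":0,"ay":0,"az":0,"grip":25},
    {"x":0,"y":0,"z":0,"ax":0,"ay":0,"az":0,"grip":25},
    {"x":0,"y":0,"z":0,"ax":0,"ay":0,"az":0,"grip":25},
    {"x":0,"y":0,"z":0,"ax":0,"ay":0,"az":0,"grip":25},
  ],
  force=40,
)

```text
clock: 7.55
position: [0.5446, -0.2737, 0.0641]
eef_rot: [2.22, 2.219, 0.001]
ft_force: [-0.2, 1.1, 5.1]
width: 0.425
```

Call:
apply_moves(
  targets=[
    {"x":0,"y":0,"z":-30,"ax":0,"ay":0,"az":0,"grip":25},
    {"x":0,"y":0,"z":-45,"ax":0,"ay":0,"az":0,"grip":25},
    {"x":20,"y":0,"z":-40,"ax":0,"ay":0,"az":0,"grip":25},
    {"x":50,"y":1,"z":0,"ax":0,"ay":0,"az":0,"grip":25},
    {"x":55,"y":1,"z":0,"ax":0,"ay":0,"az":0,"grip":25},
  ],
)

```text
clock: 8.18
position: [0.5457, -0.1476, 0.1781]
eef_rot: [2.223, 2.218, 0.001]
ft_force: [1.0, 0.2, -1.4]
width: 0.426
```

Call:
apply_moves(
  targets=[
    {"x":50,"y":1,"z":0,"ax":0,"ay":0,"az":0,"grip":25},
    {"x":50,"y":1,"z":0,"ax":0,"ay":0,"az":0,"grip":25},
    {"x":30,"y":1,"z":0,"ax":0,"ay":0,"az":0,"grip":25},
    {"x":0,"y":0,"z":0,"ax":0,"ay":0,"az":0,"grip":25},
    {"x":0,"y":0,"z":0,"ax":0,"ay":0,"az":0,"grip":25},
  ],
)

```text
clock: 8.8
position: [0.5484, -0.0185, 0.1771]
eef_rot: [2.221, 2.221, -0.001]
ft_force: [-0.3, -1.0, 0.1]
width: 0.428
```

Run:
```python
from h import *
s=sense();print(s["clock"],s["position"],s["eef_rot"],s["width"],s["ft_force"])
W=cam("wrist",s);im=read_camera("wrist");np.save("w6.npy",im)
d=read_camera("side");np.save("d6.npy",d);u,v=proj(cam("side"),s["position"]).astype(int);print(u,v)
c=cv2.resize(d[v-40:v+70,u-50:u+50],(382,420),interpolation=3)
print(proj(W,(.5493,.0421,.036)),proj(W,np.array(s["position"])+[0,0,.03]))
save("w6.png",np.hstack([im[:, 140:],c]))
```

```text
8.8 [ 0.54838921 -0.01852047  0.17713979] [ 2.22118214e+00  2.22134446e+00 -1.01626749e-03] 0.4281909638082533 [-0.28187622 -1.0028661   0.06716437]
301 164
[278.85598155 135.13265905] [277.02025712 339.23643938]
```

View pics/w6.png

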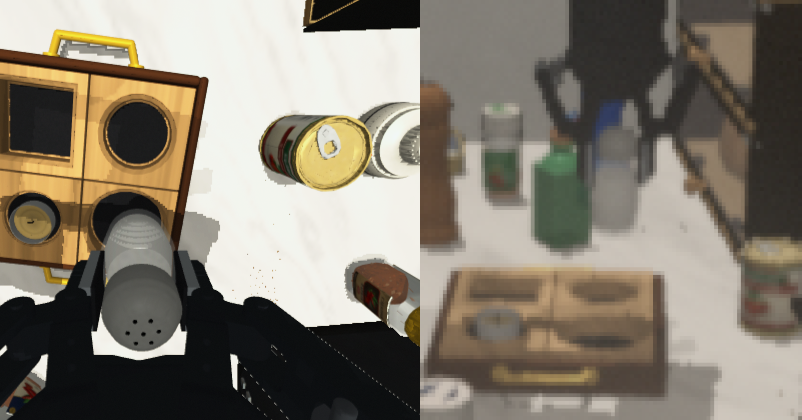

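Call:
apply_moves(
  targets=[
    {"x":40,"y":0.3,"z":0,"ax":0,"ay":0,"az":0,"grip":25},
    {"x":21.5,"y":0,"z":0,"ax":0,"ay":0,"az":0,"grip":25},
    {"x":0,"y":0,"z":0,"ax":0,"ay":0,"az":0,"grip":25},
    {"x":0,"y":0,"z":45,"ax":0,"ay":0,"az":0,"grip":25},
    {"x":0,"y":0,"z":30,"ax":0,"ay":0,"az":0,"grip":25},
  ],
)

```text
clock: 9.52
position: [0.5485, 0.0418, 0.1009]
eef_rot: [-2.223, -2.22, 0.002]
ft_force: [-0.0, 0.8, -1.8]
width: 0.423
```

Call:
apply_moves(
  targets=[
    {"x":0,"y":0,"z":12,"ax":0,"ay":0,"az":0,"grip":25},
    {"x":0,"y":0,"z":8,"ax":0,"ay":0,"az":0,"grip":25},
    {"x":0,"y":0,"z":4,"ax":0,"ay":0,"az":0,"grip":25},
    {"x":0,"y":0,"z":0,"ax":0,"ay":0,"az":0,"grip":25},
    {"x":0,"y":0,"z":0,"ax":0,"ay":0,"az":0,"grip":25},
  ],
)

```text
clock: 10.15
position: [0.5495, 0.0435, 0.0792]
eef_rot: [2.22, 2.221, 0.002]
ft_force: [0.3, -0.4, -1.4]
width: 0.425
```

Call:
apply_moves(
  targets=[
    {"x":0,"y":0,"z":0,"ax":0,"ay":0,"az":0,"grip":45},
    {"x":0,"y":0,"z":0,"ax":0,"ay":0,"az":0,"grip":65},
    {"x":0,"y":0,"z":0,"ax":0,"ay":0,"az":0,"grip":70},
    {"x":0,"y":0,"z":-30,"ax":0,"ay":0,"az":0,"grip":75},
    {"x":0,"y":0,"z":-45,"ax":0,"ay":0,"az":0,"grip":85},
  ],
)

```text
clock: 10.78
position: [0.5472, 0.0436, 0.1523]
eef_rot: [-2.219, -2.219, 0.005]
ft_force: [0.6, -0.3, 1.1]
width: 0.991
```

Call:
apply_moves(
  targets=[
    {"x":10,"y":0,"z":-45,"ax":0,"ay":0,"az":0,"grip":85},
    {"x":50,"y":-5,"z":-10,"ax":0,"ay":0,"az":0,"grip":85},
    {"x":50,"y":-5,"z":0,"ax":0,"ay":0,"az":0,"grip":85},
    {"x":50,"y":-5,"z":0,"ax":0,"ay":0,"az":0,"grip":85},
    {"x":40,"y":-5,"z":0,"ax":0,"ay":0,"az":0,"grip":85},
  ],
)

```text
clock: 11.4
position: [0.5284, 0.2454, 0.2085]
eef_rot: [2.22, 2.222, 0.001]
ft_force: [0.4, 0.3, 0.4]
width: 0.999
```

Call:
apply_moves(
  targets=[
    {"x":0,"y":0,"z":0,"ax":0,"ay":0,"az":0,"grip":85},
    {"x":0,"y":0,"z":0,"ax":0,"ay":0,"az":0,"grip":85},
  ],
)

```text
clock: 11.65
position: [0.5287, 0.2431, 0.2081]
eef_rot: [2.221, 2.222, -0.001]
ft_force: [-0.6, -0.5, 0.3]
width: 0.999
```

Run:
```python
from h import *
s=sense();print(s["clock"],s["position"],s["eef_rot"],s["width"])
W=cam("wrist",s);im=read_camera("wrist");np.save("w7.npy",im)
b=read_camera("scene");c=cv2.resize(b[150:235,235:325],(360,340),interpolation=3)
print(proj(W,(.5277,.2469,.116)),proj(W,(.5277,.2469,.08)))
out=np.zeros((420,800,3),np.uint8);out[:, :440]=im[:,100:540];out[:340,440:]=c;save("w7.png",out)
```

```text
11.65 [0.52873792 0.24308064 0.20812573] [ 2.22075996e+00  2.22155584e+00 -1.04891746e-03] 0.9986237671552167
[276.32376891 216.85971456] [276.58916406 202.96552248]
```

View pics/w7.png

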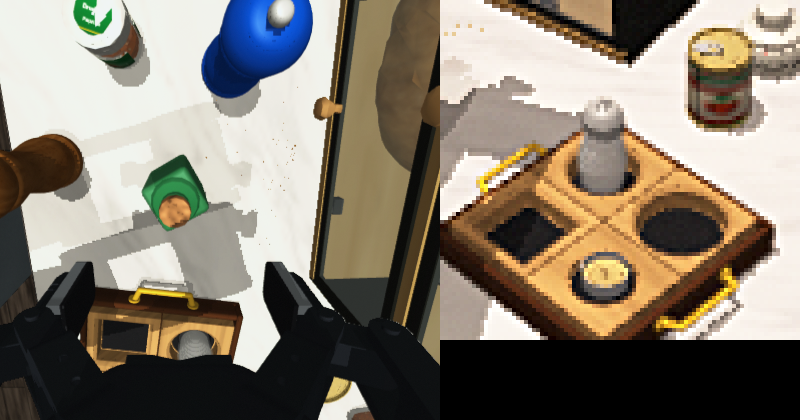

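Run:
```python
from h import *
from scipy.optimize import differential_evolution as DE
im=np.load("w7.npy");s=sense();W=cam("wrist",s)
h=cv2.cvtColor(im,cv2.COLOR_RGB2HSV);m=((h[...,0]>55)&(h[...,0]<90)&(h[...,1]>120)&(h[...,2]>30)).astype(np.uint8)
box=np.s_[140:245,220:330]; k=np.zeros_like(m);k[box]=m[box];m=k
print(m.sum())
def hull(P):
    o=np.zeros(m.shape,np.uint8);q=np.array([proj(W,p) for p in P],np.float32)
    cv2.fillConvexPoly(o,np.round(cv2.convexHull(q)[:,0]*16).astype(np.int32),1,shift=4);return o
def cost(v):
    x,y,a=v;c,n=np.cos(a),np.sin(a)
    b=hull([(x+c*i-n*j,y+n*i+c*j,z) for i in(-.023,.023) for j in(-.023,.023) for z in(0,.08)])
    t=np.linspace(0,6.28,12)
    cy=hull([(x+.0135*np.cos(q),y+.0135*np.sin(q),z) for q in t for z in(.085,.118)])
    ok=cy==0
    return -(b&m&ok).sum()/((b|m)&ok).sum()
r=DE(cost,[(.50,.55),(.22,.27),(-.8,.8)],seed=1,maxiter=40,popsize=12);print(r.x,r.fun)
print("stopper",onz(W,(274,211),.116),tri(ray(W,(274,211)),ray(cam("side"),(288.6,158))))
```

```text
2269
[0.50104583 0.22016115 0.48348006] 4220257166257047.0
stopper [0.5262565  0.25083996 0.116     ] [0.52759943 0.25024558 0.11455437]<stdin>:16: RuntimeWarning: overflow encountered in scalar negative
```

```bash
cat > fit.py <<'E'
from h import *
from scipy.optimize import differential_evolution as DE
im=np.load("w7.npy");s=sense();W=cam("wrist",s)
h=cv2.cvtColor(im,cv2.COLOR_RGB2HSV);m=((h[...,0]>55)&(h[...,0]<90)&(h[...,1]>120)&(h[...,2]>30))
k=np.zeros_like(m);k[140:245,220:330]=m[140:245,220:330];m=k
def hull(P):
    o=np.zeros(m.shape,np.uint8);q=np.array([proj(W,p) for p in P],np.float32)
    cv2.fillConvexPoly(o,np.round(cv2.convexHull(q)[:,0]*16).astype(np.int32),1,shift=4);return o>0
def cost(v):
    x,y,a=v;c,n=np.cos(a),np.sin(a)
    b=hull([(x+c*i-n*j,y+n*i+c*j,z) for i in(-.023,.023) for j in(-.023,.023) for z in(0,.08)])
    t=np.linspace(0,6.28,12)
    ok=~hull([(x+.0135*np.cos(q),y+.0135*np.sin(q),z) for q in t for z in(.085,.118)])
    return -float((b&m&ok).sum())/float(((b|m)&ok).sum())
r=DE(cost,[(.50,.55),(.22,.27),(-.8,.8)],seed=1,maxiter=40,popsize=12);print(r.x,r.fun,s["position"])
print(togo((r.x[0],r.x[1],.2),r.x[2]),togo((r.x[0],r.x[1],.2),r.x[2]+1.5708))
E
python3 fit.py
```

```text
[0.52669055 0.24676963 0.52596093] -0.8758169934640523 [0.52902314 0.24233041 0.20817594]
(array([ 4.4, -2.3,  8.2]), np.float64(-0.527), 'yaw now', np.float64(-0.001)) (array([ 4.4, -2.3,  8.2]), np.float64(1.043), 'yaw now', np.float64(-0.001))
```

Call:
apply_moves(
  targets=[
    {"x":5.5,"y":-2,"z":0,"ax":0,"ay":0,"az":-0.176,"grip":85},
    {"x":0,"y":0,"z":0,"ax":0,"ay":0,"az":-0.176,"grip":85},
    {"x":0,"y":0,"z":0,"ax":0,"ay":0,"az":-0.175,"grip":85},
    {"x":0,"y":0,"z":0,"ax":0,"ay":0,"az":0,"grip":85},
    {"x":0,"y":0,"z":0,"ax":0,"ay":0,"az":0,"grip":85},
  ],
)

```text
clock: 12.38
position: [0.527, 0.2482, 0.2083]
eef_rot: [1.571, 2.72, -0.0]
ft_force: [0.4, -0.9, 0.1]
width: 0.998
```

```bash
python3 - <<'E'
import re
t=open("fit.py").read().replace('np.load("w7.npy")','read_camera("wrist")').replace("im=read","s=sense();im=read").replace(";s=sense();W",";W").replace("140:245,220:330","120:320,190:370")
t+="\nsave('w8.png',cv2.resize(np.where((hull([(r.x[0]+np.cos(r.x[2])*i-np.sin(r.x[2])*j,r.x[1]+np.sin(r.x[2])*i+np.cos(r.x[2])*j,z) for i in(-.023,.023) for j in(-.023,.023) for z in(0,.08)])^m)[...,None],255,im)[120:320,180:380].astype(np.uint8),(600,600)))\n"
open("fit2.py","w").write(t)
E
python3 fit2.py
```

```text
[0.52751563 0.24831977 0.54891266] -0.8734887737478411 [0.52704924 0.24819235 0.20830097]
(array([-0.3,  0.4,  8.3]), np.float64(-0.025), 'yaw now', np.float64(0.524)) (array([-0.3,  0.4,  8.3]), np.float64(1.546), 'yaw now', np.float64(0.524))
```

View pics/w8.png

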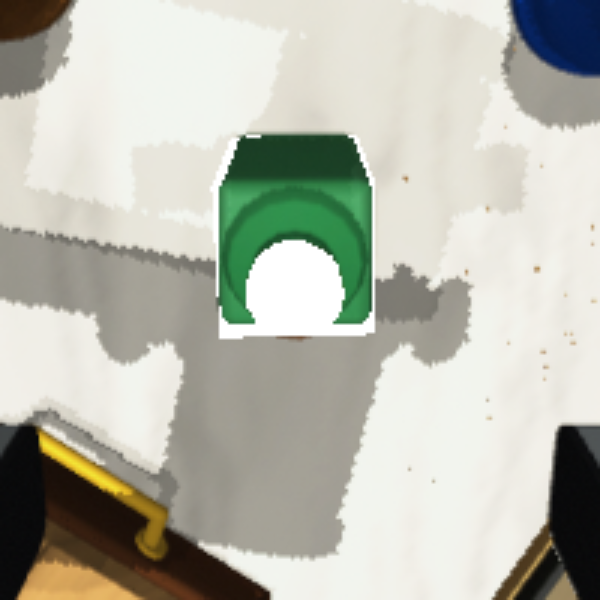

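Call:
apply_moves(
  targets=[
    {"x":0.5,"y":0.3,"z":45,"ax":0,"ay":0,"az":-0.01,"grip":85},
    {"x":0,"y":0,"z":45,"ax":0,"ay":0,"az":0,"grip":80},
    {"x":0,"y":0,"z":37,"ax":0,"ay":0,"az":0,"grip":70},
    {"x":0,"y":0,"z":0,"ax":0,"ay":0,"az":0,"grip":60},
    {"x":0,"y":0,"z":0,"ax":0,"ay":0,"az":0,"grip":40},
  ],
)

```text
clock: 13.05
position: [0.5278, 0.2498, 0.0827]
eef_rot: [1.553, 2.729, 0.002]
ft_force: [0.7, -0.5, -2.3]
width: 0.528
```

Call:
apply_moves(
  targets=[
    {"x":0,"y":0,"z":0,"ax":0,"ay":0,"az":0,"grip":30},
    {"x":0,"y":0,"z":0,"ax":0,"ay":0,"az":0,"grip":30},
    {"x":0,"y":0,"z":0,"ax":0,"ay":0,"az":0,"grip":30},
    {"x":0,"y":0,"z":0,"ax":0,"ay":0,"az":0,"grip":30},
  ],
  force=50,
)

```text
clock: 13.55
position: [0.5275, 0.2498, 0.0823]
eef_rot: [1.552, 2.73, 0.002]
ft_force: [-0.7, 0.2, 3.3]
width: 0.531
```

Call:
apply_moves(
  targets=[
    {"x":0,"y":0,"z":-30,"ax":0,"ay":0,"az":0,"grip":30},
    {"x":0,"y":0,"z":-45,"ax":0,"ay":0,"az":0,"grip":30},
    {"x":0,"y":0,"z":-40,"ax":0,"ay":0,"az":0.1,"grip":30},
    {"x":0,"y":0,"z":0,"ax":0,"ay":0,"az":0.14,"grip":30},
    {"x":0,"y":0,"z":0,"ax":0,"ay":0,"az":0.14,"grip":30},
  ],
)

```text
clock: 14.18
position: [0.5269, 0.2496, 0.1969]
eef_rot: [2.046, 2.384, 0.001]
ft_force: [-0.2, -0.6, -2.5]
width: 0.527
```

Call:
apply_moves(
  targets=[
    {"x":0,"y":0,"z":0,"ax":0,"ay":0,"az":0.14,"grip":30},
    {"x":0,"y":0,"z":0,"ax":0,"ay":0,"az":0.14,"grip":30},
    {"x":0,"y":0,"z":0,"ax":0,"ay":0,"az":0,"grip":30},
    {"x":0,"y":0,"z":0,"ax":0,"ay":0,"az":0,"grip":30},
  ],
)

```text
clock: 14.68
position: [0.5266, 0.2495, 0.196]
eef_rot: [-2.352, -2.083, 0.001]
ft_force: [0.3, -0.6, -2.4]
width: 0.53
```

Run:
```python
from h import *
s=sense();print(s["clock"],s["position"],s["width"]);print(togo((.461,.054,s["position"][2]),-.125,s))
```

```text
14.675 [0.5265915  0.24949105 0.1959679 ] 0.5295491859504723
(array([-2.02e+02, -4.15e+01,  1.00e-01]), np.float64(0.004), 'yaw now', np.float64(-0.121))
```

Call:
apply_moves(
  targets=[
    {"x":-40,"y":-20,"z":0,"ax":0,"ay":0,"az":0,"grip":30},
    {"x":-55,"y":-20,"z":0,"ax":0,"ay":0,"az":0,"grip":30},
    {"x":-55,"y":-1.5,"z":0,"ax":0,"ay":0,"az":0,"grip":30},
    {"x":-40,"y":0,"z":0,"ax":0,"ay":0,"az":0,"grip":30},
    {"x":-12,"y":0,"z":0,"ax":0,"ay":0,"az":0,"grip":30},
  ],
)

```text
clock: 15.3
position: [0.4605, 0.0523, 0.1965]
eef_rot: [2.355, 2.078, 0.0]
ft_force: [0.5, 0.2, -3.0]
width: 0.527
```

Call:
apply_moves(
  targets=[
    {"x":0,"y":0,"z":0,"ax":0,"ay":0,"az":0,"grip":30},
    {"x":0,"y":0,"z":0,"ax":0,"ay":0,"az":0,"grip":30},
    {"x":0,"y":0,"z":35,"ax":0,"ay":0,"az":0,"grip":30},
    {"x":0,"y":0,"z":30,"ax":0,"ay":0,"az":0,"grip":30},
    {"x":0,"y":0,"z":0,"ax":0,"ay":0,"az":0,"grip":30},
  ],
)

```text
clock: 15.92
position: [0.4584, 0.0555, 0.1288]
eef_rot: [-2.348, -2.08, 0.007]
ft_force: [-0.4, -0.4, -2.0]
width: 0.529
```

Run:
```python
from h import *
s=sense();print(s["clock"],s["position"],s["width"],s["ft_force"]);print(togo((.461,.054,.0975),-.125,s))
```

```text
15.925 [0.45840012 0.0554891  0.12881145] 0.5289526989010592 [-0.44539461 -0.36728965 -2.01744766]
(array([-1.2,  3. , 31.3]), np.float64(0.004), 'yaw now', np.float64(-0.121))
```

Call:
apply_moves(
  targets=[
    {"x":0,"y":0.5,"z":10,"ax":0,"ay":0,"az":0,"grip":30},
    {"x":0,"y":0,"z":10,"ax":0,"ay":0,"az":0,"grip":30},
    {"x":0,"y":0,"z":8,"ax":0,"ay":0,"az":0,"grip":30},
    {"x":0,"y":0,"z":5,"ax":0,"ay":0,"az":0,"grip":30},
    {"x":0,"y":0,"z":0,"ax":0,"ay":0,"az":0,"grip":30},
  ],
)

```text
clock: 16.55
position: [0.461, 0.0541, 0.0979]
eef_rot: [-2.353, -2.08, 0.001]
ft_force: [0.1, -0.7, -2.4]
width: 0.529
```

Call:
apply_moves(
  targets=[
    {"x":0,"y":0,"z":0,"ax":0,"ay":0,"az":0,"grip":30},
    {"x":0,"y":0,"z":0,"ax":0,"ay":0,"az":0,"grip":30},
  ],
)

```text
clock: 16.8
position: [0.4617, 0.0541, 0.0986]
eef_rot: [2.353, 2.08, 0.001]
ft_force: [-0.5, 1.1, -2.5]
width: 0.53
```

Call:
apply_moves(
  targets=[
    {"x":0,"y":0,"z":2,"ax":0,"ay":0,"az":0,"grip":30},
    {"x":0,"y":0,"z":0,"ax":0,"ay":0,"az":0,"grip":30},
    {"x":0,"y":0,"z":0,"ax":0,"ay":0,"az":0,"grip":30},
  ],
)

```text
clock: 17.18
position: [0.4615, 0.0541, 0.0964]
eef_rot: [2.354, 2.081, 0.0]
ft_force: [0.4, -1.3, -1.2]
width: 0.527
```

Call:
apply_moves(
  targets=[
    {"x":0,"y":0,"z":0,"ax":0,"ay":0,"az":0,"grip":52},
    {"x":0,"y":0,"z":0,"ax":0,"ay":0,"az":0,"grip":62},
    {"x":0,"y":0,"z":0,"ax":0,"ay":0,"az":0,"grip":62},
    {"x":0,"y":0,"z":-30,"ax":0,"ay":0,"az":0,"grip":62},
    {"x":0,"y":0,"z":-45,"ax":0,"ay":0,"az":0,"grip":65},
  ],
)

```text
clock: 17.8
position: [0.4598, 0.0542, 0.1706]
eef_rot: [-2.352, -2.078, 0.005]
ft_force: [0.4, 0.4, 0.5]
width: 0.759
```

Call:
apply_moves(
  targets=[
    {"x":0,"y":0,"z":-55,"ax":0,"ay":0,"az":0,"grip":85},
    {"x":20,"y":-10,"z":-45,"ax":0,"ay":0,"az":0,"grip":85},
    {"x":50,"y":-25,"z":0,"ax":0,"ay":0,"az":0,"grip":85},
    {"x":50,"y":-25,"z":0,"ax":0,"ay":0,"az":0,"grip":85},
    {"x":50,"y":-25,"z":0,"ax":0,"ay":0,"az":0,"grip":85},
  ],
)

```text
clock: 18.42
position: [0.3972, 0.2347, 0.2717]
eef_rot: [2.354, 2.08, 0.002]
ft_force: [0.0, 0.5, 0.1]
width: 0.998
```

Call:
apply_moves(
  targets=[
    {"x":31,"y":-6,"z":0,"ax":0,"ay":0,"az":0,"grip":85},
    {"x":0,"y":0,"z":0,"ax":0,"ay":0,"az":0,"grip":85},
    {"x":0,"y":0,"z":0,"ax":0,"ay":0,"az":0,"grip":85},
  ],
)

```text
clock: 18.8
position: [0.3956, 0.2643, 0.2711]
eef_rot: [2.353, 2.081, -0.001]
ft_force: [-0.6, -1.2, 0.6]
width: 0.997
```

```bash
cat > mill.py <<'E'
from h import *
s=sense();print(s["clock"],s["position"],s["eef_rot"],s["width"])
W=cam("wrist",s);im=read_camera("wrist");np.save("w9.npy",im)
u,v=proj(W,(.3934,.2702,.168)).astype(int);print("pred",u,v)
# bright knob near the prediction, brown mask bbox
g=im[v-40:v+40,u-40:u+40].astype(int); sat=g.max(2)-g.min(2)
hs=cv2.cvtColor(im,cv2.COLOR_RGB2HSV); br=((hs[...,0]<20)&(hs[...,1]>90)).astype(np.uint8)
n,l,st,c=cv2.connectedComponentsWithStats(br[v-80:v+80,u-80:u+80])
for i in range(1,n):
    if st[i,4]>150: print("brown",st[i]+[u-80,v-80,0,0,0],c[i]+[u-80,v-80])
k=(sat<40).astype(np.uint8); n,l,st,c=cv2.connectedComponentsWithStats(k)
for i in range(1,n):
    if 8<st[i,4]<400: print("knob?",c[i]+[u-40,v-40],st[i,4], onz(W,c[i]+[u-40,v-40],.168))
E
python3 mill.py
```

```text
18.8 [0.39564168 0.26431246 0.27113979] [ 2.35338674e+00  2.08058860e+00 -1.05039119e-03] 0.9965520070910536
pred 274 210
brown [ 248  148   56   74 3011] [275.98040518 185.00099635]
brown [303 273  51  17 773] [326.21733506 281.50582147]
knob? [274.97802198 202.35164835] 182 [0.39491465 0.27653712 0.168     ]
```

Run:
```python
from h import *
s=sense();W=cam("wrist",s);a=(275,202.4)
for n,b in(("scene",(185.6,157.8)),("side",(252,144.5))): print(tri(ray(W,a),ray(cam(n),b)))
print(onz(W,(276,148),.0)) 
im=np.load("w9.npy");save("w9.png",cv2.resize(im[120:300,190:370],(600,600),interpolation=3))
for t in((.394,.2745,.27),): print(togo(t,-.121,s))
# predicted head circle rows and base rows for mill at (.394,y)
for y in(.270,.2735,.277):
    R_=lambda r,z:[proj(W,(.394+r*np.cos(q),y+r*np.sin(q),z)) for q in np.linspace(0,6.28,60)]
    h=np.array(R_(.0245,.141));b=np.array(R_(.029,.0));b2=np.array(R_(.029,.03));print(y,"head u",h[:,0].min(),h[:,0].max(),"v",h[:,1].min(),h[:,1].max(),"base vmin",b[:,1].min(),b2[:,1].min())
```

```text
[0.39517522 0.27363365 0.16038492]
[0.39418866 0.27458969 0.16263424]
[0.39752541 0.2992737  0.        ]
(array([10.2, -3.1,  1.1]), np.float64(-0.003), 'yaw now', np.float64(-0.124))
0.27 head u 247.0758379725436 302.88518478983383 v 172.80691416751367 226.33898251782082 base vmin 148.39756302804778 151.2631851775094
0.2735 head u 246.45231957354633 302.49270169516655 v 168.7667546081121 222.74207506750423 base vmin 145.6923999680809 148.34842717438775
0.277 head u 245.82362496576843 302.09696318155176 v 164.69208705656487 219.1161899718005 base vmin 142.97217607156304 145.41612860059806
```

View pics/w9.png

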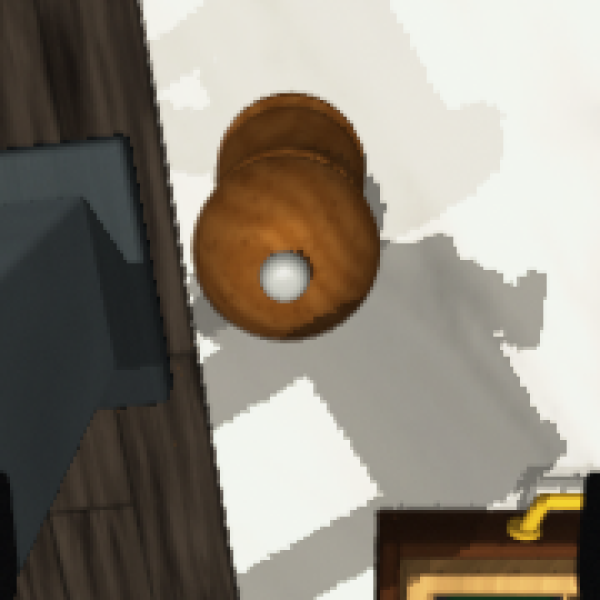

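Call:
apply_moves(
  targets=[
    {"x":8.5,"y":-1.7,"z":0,"ax":0,"ay":0,"az":0,"grip":85},
    {"x":0,"y":0,"z":45,"ax":0,"ay":0,"az":0,"grip":85},
    {"x":0,"y":0,"z":45,"ax":0,"ay":0,"az":0,"grip":85},
    {"x":0,"y":0,"z":35,"ax":0,"ay":0,"az":0,"grip":75},
    {"x":0,"y":0,"z":11,"ax":0,"ay":0,"az":0,"grip":70},
  ],
)

```text
clock: 19.48
position: [0.3935, 0.2723, 0.1329]
eef_rot: [-2.354, -2.078, 0.008]
ft_force: [0.6, -0.2, 0.1]
width: 0.819
```

Call:
apply_moves(
  targets=[
    {"x":0,"y":0,"z":0,"ax":0,"ay":0,"az":0,"grip":60},
    {"x":0,"y":0,"z":0,"ax":0,"ay":0,"az":0,"grip":45},
    {"x":0,"y":0,"z":0,"ax":0,"ay":0,"az":0,"grip":30},
    {"x":0,"y":0,"z":0,"ax":0,"ay":0,"az":0,"grip":30},
    {"x":0,"y":0,"z":0,"ax":0,"ay":0,"az":0,"grip":30},
  ],
  force=50,
)

```text
clock: 20.1
position: [0.3962, 0.2742, 0.1371]
eef_rot: [2.353, 2.08, 0.005]
ft_force: [-0.5, -1.3, 6.5]
width: 0.539
```

Call:
apply_moves(
  targets=[
    {"x":0,"y":0,"z":-10,"ax":0,"ay":0,"az":0,"grip":30},
    {"x":0,"y":0,"z":-20,"ax":0,"ay":0,"az":0,"grip":30},
    {"x":0,"y":0,"z":0,"ax":0,"ay":0,"az":0,"grip":30},
    {"x":0,"y":0,"z":0,"ax":0,"ay":0,"az":0,"grip":30},
  ],
)

```text
clock: 20.6
position: [0.3947, 0.2732, 0.1648]
eef_rot: [-2.354, -2.081, 0.001]
ft_force: [0.3, 1.2, -3.0]
width: 0.546
```

Call:
apply_moves(
  targets=[
    {"x":0,"y":0,"z":-35,"ax":0,"ay":0,"az":0,"grip":30},
    {"x":0,"y":0,"z":-45,"ax":0,"ay":0,"az":0,"grip":30},
    {"x":0,"y":0,"z":-40,"ax":0,"ay":0,"az":0,"grip":30},
    {"x":-15,"y":10,"z":-10,"ax":0,"ay":0,"az":0,"grip":30},
    {"x":-35,"y":20,"z":0,"ax":0,"ay":0,"az":0,"grip":30},
  ],
)

```text
clock: 21.22
position: [0.4189, 0.2205, 0.2958]
eef_rot: [2.35, 2.084, 0.002]
ft_force: [0.3, -1.0, -2.5]
width: 0.539
```

Call:
apply_moves(
  targets=[
    {"x":-40,"y":25,"z":0,"ax":0,"ay":0,"az":0,"grip":30},
    {"x":-45,"y":30,"z":0,"ax":0,"ay":0,"az":0,"grip":30},
    {"x":-45,"y":30,"z":0,"ax":0,"ay":0,"az":0,"grip":30},
    {"x":-45,"y":30,"z":0,"ax":0,"ay":0,"az":0,"grip":30},
    {"x":-40,"y":20,"z":0,"ax":0,"ay":0,"az":0,"grip":30},
  ],
)

```text
clock: 21.85
position: [0.5265, -0.0117, 0.2938]
eef_rot: [-2.353, -2.079, 0.002]
ft_force: [0.0, 0.0, -1.6]
width: 0.548
```

Call:
apply_moves(
  targets=[
    {"x":-22,"y":10,"z":0,"ax":0,"ay":0,"az":0,"grip":30},
    {"x":-10,"y":5,"z":0,"ax":0,"ay":0,"az":0,"grip":30},
    {"x":0,"y":0,"z":0,"ax":0,"ay":0,"az":0,"grip":30},
    {"x":0,"y":0,"z":0,"ax":0,"ay":0,"az":0,"grip":30},
  ],
)

```text
clock: 22.35
position: [0.5368, -0.0423, 0.2949]
eef_rot: [-2.352, -2.081, 0.0]
ft_force: [0.4, 0.4, -1.6]
width: 0.546
```

Run:
```python
from h import *
s=sense();print(s["clock"],s["position"],s["width"],s["ft_force"]);print(togo((.5375,-.044,.30),-.121,s))
# tilt check in side view: brown blob axis
d=read_camera("side");np.save("d9.npy",d)
D=cam("side");u,v=proj(D,s["position"]).astype(int)
hs=cv2.cvtColor(d,cv2.COLOR_RGB2HSV);br=((hs[...,0]<16)&(hs[...,1]>90)&(hs[...,2]>40)).astype(np.uint8)
for r in range(v-15,v+75,6):
    c=np.where(br[r,u-35:u+35])[0]+u-35; print(r,c.min() if len(c) else 0,c.max() if len(c) else 0,len(c))
p=np.array(s["position"]);print(u,[proj(D,p-[0,0,q]) for q in(0,.135)])
```

```text
22.35 [ 0.5368321  -0.04231666  0.29493533] 0.5461170113075762 [ 0.43482452  0.35740264 -1.60449105]
(array([-1.6,  0.9, -5.1]), np.float64(-0.001), 'yaw now', np.float64(-0.122))
113 0 0 0
119 0 0 0
125 294 305 12
131 292 306 15
137 293 324 16
143 294 304 11
149 294 304 11
155 293 305 13
161 291 305 15
167 292 305 14
173 270 322 23
179 0 0 0
185 0 0 0
191 0 0 0
197 286 286 1
299 [array([299.32613701, 128.66431394]), array([298.71097194, 172.24331732])]
```

Call:
apply_moves(
  targets=[
    {"x":-1.5,"y":1,"z":30,"ax":0,"ay":0,"az":0,"grip":30},
    {"x":0,"y":0,"z":40,"ax":0,"ay":0,"az":0,"grip":30},
    {"x":0,"y":0,"z":30,"ax":0,"ay":0,"az":0,"grip":30},
    {"x":0,"y":0,"z":0,"ax":0,"ay":0,"az":0,"grip":30},
    {"x":0,"y":0,"z":0,"ax":0,"ay":0,"az":0,"grip":30},
  ],
)

```text
clock: 23.02
position: [0.539, -0.0447, 0.1968]
eef_rot: [2.351, 2.08, 0.002]
ft_force: [-0.7, 0.4, -1.3]
width: 0.54
```

Call:
apply_moves(
  targets=[
    {"x":0,"y":0,"z":10,"ax":0,"ay":0,"az":0,"grip":30},
    {"x":0,"y":0,"z":12,"ax":0,"ay":0,"az":0,"grip":30},
    {"x":0,"y":0,"z":12,"ax":0,"ay":0,"az":0,"grip":30},
    {"x":0,"y":0,"z":7,"ax":0,"ay":0,"az":0,"grip":30},
    {"x":0,"y":0,"z":0,"ax":0,"ay":0,"az":0,"grip":30},
  ],
)

```text
clock: 23.65
position: [0.5373, -0.0449, 0.1532]
eef_rot: [-2.352, -2.079, 0.002]
ft_force: [0.1, 0.5, -2.2]
width: 0.54
```

Call:
apply_moves(
  targets=[
    {"x":0,"y":0,"z":1.5,"ax":0,"ay":0,"az":0,"grip":30},
    {"x":0,"y":0,"z":0,"ax":0,"ay":0,"az":0,"grip":30},
    {"x":0,"y":0,"z":0,"ax":0,"ay":0,"az":0,"grip":30},
  ],
)

```text
clock: 24.02
position: [0.5383, -0.0451, 0.1531]
eef_rot: [2.353, 2.08, 0.001]
ft_force: [-0.3, 1.2, -2.8]
width: 0.545
```

Still hanging freely; lower until the force turns.

Call:
apply_moves(
  targets=[
    {"x":0,"y":0,"z":1.5,"ax":0,"ay":0,"az":0,"grip":30},
    {"x":0,"y":0,"z":0,"ax":0,"ay":0,"az":0,"grip":30},
    {"x":0,"y":0,"z":0,"ax":0,"ay":0,"az":0,"grip":30},
  ],
)

```text
clock: 24.4
position: [0.5381, -0.045, 0.1513]
eef_rot: [2.354, 2.081, 0.0]
ft_force: [-0.3, 0.4, -1.9]
width: 0.546
```

Call:
apply_moves(
  targets=[
    {"x":0,"y":0,"z":1.5,"ax":0,"ay":0,"az":0,"grip":30},
    {"x":0,"y":0,"z":0,"ax":0,"ay":0,"az":0,"grip":30},
    {"x":0,"y":0,"z":0,"ax":0,"ay":0,"az":0,"grip":30},
  ],
)

```text
clock: 24.78
position: [0.5383, -0.045, 0.1512]
eef_rot: [2.353, 2.081, 0.0]
ft_force: [-2.3, 2.1, 5.8]
width: 0.545
```

Contact with the floor. Release and retreat upward.

Call:
apply_moves(
  targets=[
    {"x":0,"y":0,"z":-1,"ax":0,"ay":0,"az":0,"grip":50},
    {"x":0,"y":0,"z":0,"ax":0,"ay":0,"az":0,"grip":62},
    {"x":0,"y":0,"z":0,"ax":0,"ay":0,"az":0,"grip":72},
    {"x":0,"y":0,"z":0,"ax":0,"ay":0,"az":0,"grip":80},
    {"x":0,"y":0,"z":-20,"ax":0,"ay":0,"az":0,"grip":80},
  ],
)

```text
clock: 25.4
position: [0.5365, -0.0447, 0.169]
eef_rot: [-2.351, -2.078, 0.004]
ft_force: [0.1, 0.2, 0.4]
width: 0.937
```

Call:
apply_moves(
  targets=[
    {"x":0,"y":0,"z":-45,"ax":0,"ay":0,"az":0,"grip":85},
    {"x":0,"y":0,"z":-50,"ax":0,"ay":0,"az":0,"grip":85},
    {"x":-10,"y":0,"z":-40,"ax":0,"ay":0,"az":0,"grip":85},
    {"x":-50,"y":0,"z":0,"ax":0,"ay":0,"az":0,"grip":85},
    {"x":-50,"y":0,"z":0,"ax":0,"ay":0,"az":0,"grip":85},
  ],
)

```text
clock: 26.02
position: [0.5248, -0.1551, 0.3069]
eef_rot: [2.35, 2.081, 0.001]
ft_force: [0.8, -0.9, 0.2]
width: 0.995
```

Call:
apply_moves(
  targets=[
    {"x":0,"y":0,"z":0,"ax":0,"ay":0,"az":0,"grip":85},
    {"x":0,"y":0,"z":0,"ax":0,"ay":0,"az":0,"grip":85},
  ],
)

```text
clock: 26.28
position: [0.5244, -0.1541, 0.3055]
eef_rot: [-2.354, -2.079, -0.0]
ft_force: [0.6, 0.3, -0.4]
width: 0.993
```

```bash
cat > fin.py <<'E'
from h import *
s=sense();print(s["clock"],s["position"],s["width"])
S=read_camera("scene");D=read_camera("side");W=read_camera("wrist")
kS,kD,kW=cam("scene"),cam("side"),cam("wrist")
def blobs(im,k,f,c,r,name,p):
    u,v=proj(k,p).astype(int);hs=cv2.cvtColor(im,cv2.COLOR_RGB2HSV).astype(int)
    m=f(hs[...,0],hs[...,1],hs[...,2]).astype(np.uint8)
    y0,x0=max(v-r,0),max(u-r,0);n,l,st,ct=cv2.connectedComponentsWithStats(m[y0:v+r,x0:u+r])
    if n<2: print(name,c,"none");return
    i=1+st[1:,4].argmax();print(name,c,"pred",u,v,"bbox",st[i][:4]+[x0,y0,0,0],"area",st[i][4])
green=lambda h,s,v:(h>55)&(h<90)&(s>100)&(v>25)
brown=lambda h,s,v:(h<16)&(s>140)&(v>30)&(v<170)
for im,k,c in((S,kS,"scene"),(D,kD,"side")):
    blobs(im,k,green,c,35,"bottle",(.4615,.054,.06));
    for z in(.014,.098): print("  axis z",z,proj(k,(.4615,.054,z)).round(1))
    blobs(im,k,brown,c,45,"mill",(.538,-.045,.10))
    for z in(.014,.184): print("  axis z",z,proj(k,(.538,-.045,z)).round(1))
o0=np.load("scene0.npy").astype(int);d0=np.load("side0.npy").astype(int)
for n,p in(("spb",(.4009,-.2815,.09)),("spc",(.4727,.3779,.09))):
    for im,o,k in((S,o0,kS),(D,d0,kD)):
        u,v=proj(k,p).astype(int);print(n,"mean abs change",np.abs(im[v-12:v+30,u-14:u+14].astype(int)-o[v-12:v+30,u-14:u+14]).mean().round(1))
save("fin.png",np.hstack([S[130:330,200:400],D[100:300,180:380]]))
E
python3 fin.py
```

```text
26.275 [ 0.52441475 -0.15405388  0.30548726] 0.9929172228288949
bottle scene pred 254 198 bbox [245 187  20  28] area 415
  axis z 0.014 [255.8 208.9]
  axis z 0.098 [254.3 189.9]
mill scene pred 294 189 bbox [277 169  41  65] area 924
  axis z 0.014 [294.5 208.6]
  axis z 0.184 [295.2 168.3]
bottle side none
  axis z 0.014 [273.3 204. ]
  axis z 0.098 [273.  180.9]
mill side pred 298 190 bbox [292 156   2   4] area 6
  axis z 0.014 [298.5 215.7]
  axis z 0.184 [299.3 165. ]
spb mean abs change 15.8
spb mean abs change 14.9
spc mean abs change 26.8
spc mean abs change 21.7
```

Call:
apply_moves(
  targets=[
    {"x":0,"y":-20,"z":-40,"ax":0,"ay":0,"az":0,"grip":85},
    {"x":0,"y":-30,"z":-45,"ax":0,"ay":0,"az":0,"grip":85},
    {"x":0,"y":-30,"z":-40,"ax":0,"ay":0,"az":0,"grip":85},
    {"x":0,"y":0,"z":0,"ax":0,"ay":0,"az":0,"grip":85},
    {"x":0,"y":0,"z":0,"ax":0,"ay":0,"az":0,"grip":85},
  ],
)

```text
clock: 27.05
position: [0.4453, -0.1436, 0.4304]
eef_rot: [-2.352, -2.082, -0.0]
ft_force: [-0.1, -0.8, -0.9]
width: 0.998
```

```bash
cat >> fin.py <<'E'
print("--- template shifts (dx,dy,score)")
for n,p,h in(("spb",(.4009,-.2815,.05),.09),("spc",(.4727,.3779,.075),.09)):
    for c,im,o,k in(("scene",S,o0,kS),("side",D,d0,kD)):
        u,v=proj(k,p).astype(int);a,b=(9,8) if n=="spc" else (14,20)
        t=o[v-b:v+b,u-a:u+a].astype(np.uint8);w=im[v-b-15:v+b+15,u-a-15:u+a+15]
        _,mx,_,l=cv2.minMaxLoc(cv2.matchTemplate(w,t,cv2.TM_CCOEFF_NORMED));print(n,c,l[0]-15,l[1]-15,round(mx,2))
print("--- row extents: mill / bottle")
for c,im,k in(("scene",S,kS),("side",D,kD)):
    hs=cv2.cvtColor(im,cv2.COLOR_RGB2HSV).astype(int)
    for n,f,p,zs in(("mill",lambda h,s,v:(h<16)&(s>90)&(v>25)&(v<140),(.538,-.045),(.07,.09,.11,.13,.15,.165)),("bottle",lambda h,s,v:(h>50)&(h<95)&(s>60),(.4615,.054),(.05,.07,.09))):
        for z in zs:
            u,v=proj(k,p+(z,));v=int(v);q=np.where(f(hs[v,int(u)-22:int(u)+22,0],hs[v,int(u)-22:int(u)+22,1],hs[v,int(u)-22:int(u)+22,2]))[0]+int(u)-22
            print(c,n,z,"axis u",u.round(1),"v",v,"ext",(q.min(),q.max(),q.mean().round(1),len(q)) if len(q) else None)
E
python3 fin.py | sed -n '/---/,$p'
```

```text
--- template shifts (dx,dy,score)
spb scene 0 0 0.77
spb side 0 0 0.7
spc scene 0 0 0.88
spc side 0 0 1.0
--- row extents: mill / bottle
scene mill 0.07 axis u 294.7 v 196 ext (np.int64(282), np.int64(303), np.float64(294.7), 17)
scene mill 0.09 axis u 294.8 v 191 ext (np.int64(282), np.int64(300), np.float64(292.4), 14)
scene mill 0.11 axis u 294.9 v 186 ext (np.int64(287), np.int64(301), np.float64(294.0), 15)
scene mill 0.13 axis u 295.0 v 181 ext (np.int64(288), np.int64(302), np.float64(295.0), 15)
scene mill 0.15 axis u 295.1 v 176 ext (np.int64(288), np.int64(309), np.float64(302.7), 12)
scene mill 0.165 axis u 295.1 v 173 ext (np.int64(289), np.int64(307), np.float64(300.8), 10)
scene bottle 0.05 axis u 255.2 v 200 ext (np.int64(246), np.int64(263), np.float64(254.5), 18)
scene bottle 0.07 axis u 254.8 v 196 ext (np.int64(246), np.int64(263), np.float64(254.5), 18)
scene bottle 0.09 axis u 254.5 v 191 ext (np.int64(245), np.int64(263), np.float64(254.0), 19)
side mill 0.07 axis u 298.8 v 199 ext (np.int64(291), np.int64(302), np.float64(296.7), 11)
side mill 0.09 axis u 298.9 v 193 ext (np.int64(295), np.int64(298), np.float64(296.5), 2)
side mill 0.11 axis u 299.0 v 187 ext (np.int64(295), np.int64(302), np.float64(298.5), 8)
side mill 0.13 axis u 299.0 v 181 ext (np.int64(297), np.int64(304), np.float64(300.1), 7)
side mill 0.15 axis u 299.1 v 175 ext (np.int64(292), np.int64(305), np.float64(298.5), 14)
side mill 0.165 axis u 299.2 v 170 ext (np.int64(294), np.int64(303), np.float64(298.5), 4)
side bottle 0.05 axis u 273.2 v 194 ext None
side bottle 0.07 axis u 273.1 v 188 ext None
side bottle 0.09 axis u 273.0 v 183 ext (np.int64(267), np.int64(277), np.float64(272.0), 11)
```

Run:
```python
from h import *
D=read_camera("side");k=cam("side");hs=cv2.cvtColor(D,cv2.COLOR_RGB2HSV)
for v in range(168,204,5): print(v,D[v,262:285:3].tolist())
S=read_camera("scene");kS=cam("scene")
def tip(im,k):
    u,v=proj(k,(.538,-.045,.184)).astype(int);print(u,v);g=im[v-14:v+10,u-8:u+9].astype(int)
    for r in range(0,24,2): print(v-14+r,(g[r].max(1)).tolist())
tip(S,kS);tip(D,k)
```

```text
168 [[128, 121, 112], [200, 193, 183], [79, 88, 72], [87, 90, 67], [70, 85, 65], [145, 138, 127], [202, 194, 185], [201, 193, 184]]
173 [[200, 193, 183], [201, 193, 184], [115, 110, 96], [158, 123, 96], [155, 121, 93], [162, 153, 143], [202, 195, 185], [202, 195, 185]]
178 [[203, 196, 186], [203, 196, 186], [168, 170, 154], [76, 94, 74], [77, 96, 76], [120, 131, 112], [203, 196, 186], [202, 195, 185]]
183 [[204, 196, 186], [186, 182, 170], [92, 126, 94], [90, 123, 91], [90, 124, 91], [95, 129, 97], [174, 170, 158], [199, 192, 182]]
188 [[200, 192, 182], [165, 162, 150], [79, 95, 75], [79, 96, 77], [80, 97, 76], [79, 96, 77], [156, 154, 142], [203, 196, 186]]
193 [[194, 180, 164], [179, 168, 152], [79, 94, 74], [80, 95, 75], [78, 93, 72], [79, 94, 74], [156, 150, 124], [203, 190, 164]]
198 [[175, 146, 111], [113, 97, 76], [72, 84, 65], [72, 86, 67], [74, 86, 68], [74, 87, 68], [99, 90, 72], [169, 140, 107]]
203 [[175, 146, 111], [155, 129, 99], [153, 132, 102], [153, 133, 103], [149, 128, 99], [152, 131, 99], [151, 127, 97], [184, 153, 116]]
295 168
154 [16, 16, 17, 16, 16, 10, 0, 20,
[... 1334 characters left out ...]
[109, 140, 155, 105, 92, 96, 100, 101, 102, 99, 98, 96, 97, 127, 136, 136, 136]
161 [110, 106, 116, 87, 93, 99, 101, 100, 102, 100, 97, 95, 104, 144, 193, 196, 196]
163 [190, 158, 101, 96, 97, 104, 105, 108, 108, 106, 103, 100, 104, 130, 194, 199, 200]
165 [198, 187, 124, 102, 103, 107, 117, 141, 145, 125, 107, 103, 102, 105, 147, 196, 201]
167 [195, 163, 113, 105, 103, 104, 105, 129, 129, 109, 102, 103, 101, 98, 107, 172, 195]
169 [194, 153, 103, 108, 123, 138, 125, 127, 126, 123, 136, 126, 106, 95, 126, 187, 194]
171 [198, 174, 127, 128, 135, 138, 144, 147, 143, 137, 135, 133, 125, 120, 137, 188, 194]
173 [161, 123, 118, 121, 123, 125, 125, 124, 121, 121, 120, 120, 118, 112, 116, 151, 190]
```

```bash
python3 -c "
from rig import *
print(sense()['clock'],abs(sense()['dq']).max());print(sign_off())"
```

```text
27.3 0.006655301710364133
the job is handed in; nothing more can be done
None
```

The tea light, salt shaker, oil bottle and pepper mill now stand in their own wells, and the job was handed in at about 27 s of the 126 s allowed. The arm was retracted and touching nothing.

**Last checks:**
- **Tea light and shaker:** both were seen upright in their wells after release. I did not measure them again at the end.
- **Bottle and mill:** in the last pictures both line up with the well positions I measured, to within about 1–3 pixels. The mill's knob tip is at the height expected if it is standing on the well floor. It also pressed on the floor with about 6 N just before I released it.
- **Spice jars:** both match their starting pictures with zero pixel shift. The scores for the near jar were lower (0.70–0.77), probably because the light on it had changed.

**Where checks failed or disagreed:**
- My colour check did not find the bottle's lower body in the side view, because it is in shadow there. The raw pixels show it standing upright.
- The mill's colour outline was patchy in both views for the same reason.
- The viewing allowance of 16 pictures was used up before the mill was placed, so the final checks were numbers only. One view was wasted on a repeat after my first move call was refused.

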